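Turn the swivel hook home and hang the sauce pail

ROBOT

A 7-joint arm with a two-finger parallel gripper is mounted at the origin on a cart in front of the work surface, level with it; the furniture and walls round the work are solid. World frame = base frame: x ahead of the robot, y to its left, z up, the work surface at z = 0. Lengths are in m, angles in rad, forces in N, time in s.
With the tool pointing down it reaches from about 0.425 to 0.95 m from the base axis. Payload 16.7 kg.
Tool frame: the origin (TCP) lies midway between the tips of the shut fingers; the grasp point (between the pads) lies 19 mm behind it; z points along the fingers, y is the line along which they close (so a half turn about z gives the same grasp; the last joint's range is limited). The gripper opens to 94 mm and grips with 3 to 60 N. Pads are 16 mm wide; open, the fingers measure 119 mm over their backs; the gripper's body (75 mm by 177 mm) begins 78 mm behind the grasp point.
Start: joints at [1.002, 0.426, 0.074, 1.606, -0.034, 1.111, -0.067], TCP at [0.275, -0.616, 0.205] pointing down, gripper open.
Joint ranges: [-2.85, 2.85], [-0.5, 2.14], [-1.23, 1.37], [0.21, 2.46], [-1.02, 4.16], [0.16, 2.05], [-2.73, 2.73]. Speed limits (rad/s): [1.89, 1.89, 2.39, 2.39, 3.01, 3.01, 3.01].

INTERFACE

Orientations are given as [roll, pitch, yaw] about the fixed x, y, z axes, in that order (R = Rz(yaw) Ry(pitch) Rx(roll)).
In Python, from plant import arm gives the robot as it stands. Calls block until the motion is done:
- arm.move_ptp(position, orientation): joint-space move of the TCP to a pose.
- arm.movel(position, orientation=None, v=0.15, max_force=None): straight line of the TCP; orientation=None keeps the orientation; v is the mean speed in m/s. With max_force (N) it stops when the force on the tool has changed by that much, and returns True; else False.
- arm.goto_joints(angles): joint-space move.
- arm.move_gripper(opening): finger opening in m; the grip force is fixed at half the most; returns when the fingers have stopped.
- arm.sleep(seconds).
- arm.ik(position, orientation): joint angles nearest the present ones, or None.
- arm.capture(name): name is "scene" or "top" or "wrist"; returns a dict with "pixels" (384x512x3 uint8, red, green, blue), "z_map" (384x512 float32, m along the optical axis (not along the pixel's ray), 0 where there is no reading), "fx", "fy", "cx", "cy" (pixels), "R" (3x3) and "t" (3): a world point X has camera coordinates R X + t; the wrist camera has in their place "T_tool_cam" (4x4, takes a point from camera to tool coordinates, whose origin is the TCP and whose axes are the flange's). Camera axes: x right, y down, z forward; pixel columns grow to the right and rows downward; lengths in m; the calibration is good to about 2 mm. A picture is of the moment at which its call begins: read the wrist's pose just before it.
A pose or a line that the arm cannot do raises arm.MotionError and nothing moves.
- arm.sign_off(): hands the job in; it is judged then, once.
Readings, each from a call of its own:
- arm.current_t(): time.
- arm.current_q(): joint angles.
- arm.current_dq(): joint speeds.
- arm.current_effort(): joint torques, N m.
- arm.current_position(): TCP position.
- arm.current_eef_rot(): TCP orientation.
- arm.current_wrist_force(): force on the tool from outside, world axes, zero at the start.
- arm.current_wrist_torque(): the same for the moment, N m.
- arm.current_gripper_width(): finger opening in m.
- arm.current_grip_force(): force on a finger pad.
Only numpy, scipy, OpenCV 4.12 (cv2) and the standard library are available. Lean on these libraries where they do the work, as an engineer would, in place of code of your own. Each camera call takes 0.05 s, during which the arm holds its last target. There are 200 camera calls.

TASK

The swivel hook on the stand is turned away to the side. Push it round clockwise (seen from above) towards the front of the stand until you feel it come up firmly against its stop, without forcing it, then hang the little steel pail by its arched handle in the dip of the hook and let go, leaving the pail hanging still with the hook facing the front. Leave the things standing round about where they are.

Things in the scene. Friction and masses are not known exactly. Their poses are not given: they have to be found in the camera images.
- stand: steel hook stand, fixed to the table; origin on the post's axis at table height; its -x axis is its front (roughly towards the robot), z up. Round base 110 mm across, 14 mm high (18 mm at the post), post 16 mm across, drum 52 mm across at heights 134 to 154 mm, turning hook above it. Nothing of it is higher than 190 mm
- hub: the fixed drum on top of the post, 52 mm across, 20 mm high, origin on the post's axis at height 134 mm. Inside it, out of sight, is the stop of the swivel hook: it differs from start to start; the hook meets it somewhere within 0.4 rad either side of the stand's front, and only feel tells. The stop gives a little, like rubber
- swivel: turning hook on the drum: hub 34 mm across, heights 157 to 189 mm, with one arm of 7 mm round rod along its -x axis; origin on the post's axis at height 157 mm. Starts 1.1 to 1.75 rad counter-clockwise (from above) of the stand's front. Stays where left; friction about 0.1 N m, under 3 N at the arm. Home: pushed against the stop with 6 to 15 N for a moment. Over 25 N on it bends it
- hook_seat (a point): on the swivel hook, 82 mm from the axis at height 165 mm, where the centre of the pail handle's bar rests in the V. The arm is level, centre line at height 170 mm, out to 70 mm from the axis (push it sideways here, 50 to 65 mm out, with closed fingers); then a V, its bottom at 82 mm out (centre line at height 152 mm), up to 170 mm again at 94 mm out
- hook_tip (a point): top of the hook's upturned tip, 98 mm from the axis at height 190 mm; the pail handle's bar must pass over it
- pail_grip (a point): centre of the upright black grip on the pail's handle: 24 mm along y (grasp across this), 12 mm along x, 32 mm tall; axes as the pail's. It is 151 mm above the pail's underside and 26 mm above the centre of the handle's bar
- bail_mid (a point): centre of the handle's bar at the top of the arch, 125 mm above the pail's underside; the bar is 7 mm thick
- cup_small: small white metal cup, 77 mm across, 40 mm high, origin under its centre; bystander
- garlic_bulb: garlic bulb, 53 mm, origin under its centre; bystander
- shaker: glass pepper shaker, 44 mm across, 90 mm high, origin under its centre; bystander
- tub: clear tub with a flat lid, 99 mm across, 84 mm high, origin under its centre; bystander
- spoon: steel spoon, 191 mm long, lying, origin under its middle; bystander
- pail: small steel pail, 62 mm across the rim, 55 mm high, 0.15 to 0.31 kg, standing on the table, origin under its centre. Its stiff arched handle of 7 mm rod stands in the pail's y-z plane, 71 mm wide, its top 70 mm above the rim; the hook's arm passes through the arch along the pail's x, either way round
There are look-alikes about, which are no part of the job. What is shaped like the pail but red is not meant.

How it is judged:
By the outcome, as a careful person would: the job done as asked, in the order asked, and still so for the second after the job is handed in, with the robot touching nothing.
It also fails if it takes over 72 s, if anything falls off the work surface, if the arm or the gripper's body presses on something with over 40 N, if the wrist force passes 120 N, or if a joint passes its speed limit or range.

## Working session

There is one attempt and no reset: what is moved stays moved. The work goes in short steps, each a Python script; the robot and the scene stay as the last script left them, time stands still between calls to the robot, and variables do not carry over. Pictures are saved under pics/ and viewed, at most 10 in all, crops included, and the job is handed in when it is done.

```bash
ls; mkdir -p pics; python3 - <<'E'
from plant import arm
import cv2,numpy as np,pickle
d={}
for n in ("scene","top"):
    c=arm.capture(n); d[n]=c
    cv2.imwrite(f"pics/{n}0.png",cv2.cvtColor(c["pixels"],cv2.COLOR_RGB2BGR))
    print(n,c["fx"],c["cx"],c["cy"],np.round(c["R"],3).tolist(),np.round(c["t"],3), (-c["R"].T@c["t"]).round(3))
pickle.dump(d,open("d0.pkl","wb"))
print(arm.current_t(),arm.current_position(),arm.current_eef_rot(),arm.current_wrist_force())
E
```

```text
pics
scene 437.9834963286268 259.81927678167744 191.67165794137753 [[-0.845, -0.534, -0.009], [-0.315, 0.512, -0.799], [0.432, -0.673, -0.601]] [0.576 0.054 1.265] [-0.042  1.131  0.808]
top 466.18262428212336 257.4598194172225 194.45053621270858 [[0.123, -0.992, 0.004], [-0.937, -0.118, -0.329], [0.327, 0.037, -0.944]] [0.332 0.523 1.482] [-0.036  0.336  1.571]
0.1 [ 0.27495114 -0.61604255  0.20486233] [-3.14044389e+00  9.68221142e-05  4.19854583e-01] [-0.43323163 -0.05738115 -0.24215745]
```

View pics/scene0.png

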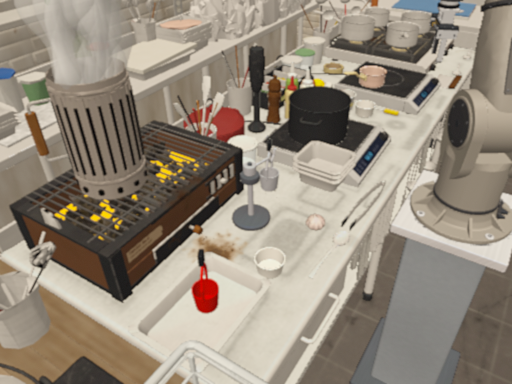

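View pics/top0.png

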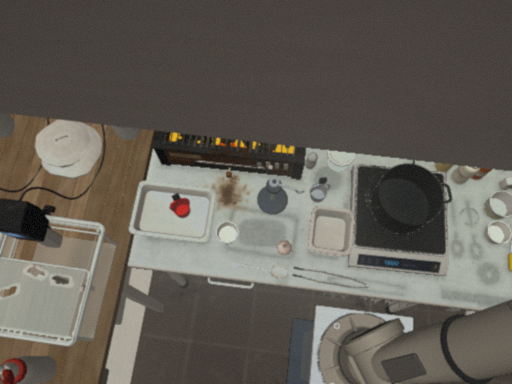

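Scene view: stand at (251,195), grey pail candidate at (270,178), red pail in the tray at (205,293). In the top view these are at (273,195), (319,190) and (180,205). The grey one fits because the red one is excluded. I'll confirm it in an enlarged crop.

```bash
cat > h.py <<'E'
import numpy as np,cv2,pickle
def pt(c,u,v):
    "world point from depth"
    z=float(c["z_map"][int(round(v)),int(round(u))])
    return c["R"].T@(np.array([(u-c["cx"])/c["fx"]*z,(v-c["cy"])/c["fy"]*z,z])-c["t"])
def cloud(c):
    v,u=np.mgrid[:384,:512]; z=c["z_map"].astype(float)
    P=np.stack([(u-c["cx"])/c["fx"]*z,(v-c["cy"])/c["fy"]*z,z],-1)
    W=(P-c["t"])@c["R"]; W[z==0]=np.nan
    return W
def ray(c,u,v,h):
    o=-c["R"].T@c["t"]; d=c["R"].T@np.array([(u-c["cx"])/c["fx"],(v-c["cy"])/c["fy"],1])
    return o+d*(h-o[2])/d[2]
E
python3 - <<'E'
from h import *
d=pickle.load(open("d0.pkl","rb"))
s=cv2.cvtColor(d["scene"]["pixels"],cv2.COLOR_RGB2BGR)[125:235,210:350]
t=cv2.cvtColor(d["top"]["pixels"],cv2.COLOR_RGB2BGR)[140:250,220:360]
cv2.imwrite("pics/crop0.png",np.hstack([cv2.resize(a,(400,314),interpolation=cv2.INTER_CUBIC) for a in(s,t)]))
for n,u,v in(("top",273,183),("top",273,203),("top",319,190),("top",285,246),("top",227,232),("top",311,159),("top",330,230),("scene",251,170),("scene",270,178),("scene",247,216)):
    print(n,u,v,pt(d[n],u,v).round(3))
E
```

```text
top 273 183 [0.489 0.346 0.185]
top 273 203 [0.477 0.339 0.02 ]
top 319 190 [0.553 0.181 0.001]
top 285 246 [0.324 0.282 0.046]
top 227 232 [ 0.36   0.486 -0.006]
top 311 159 [0.632 0.226 0.085]
top 330 230 [0.385 0.142 0.088]
scene 251 170 [0.482 0.355 0.175]
scene 270 178 [0.511 0.213 0.054]
scene 247 216 [0.496 0.36  0.017]
```

View pics/crop0.png

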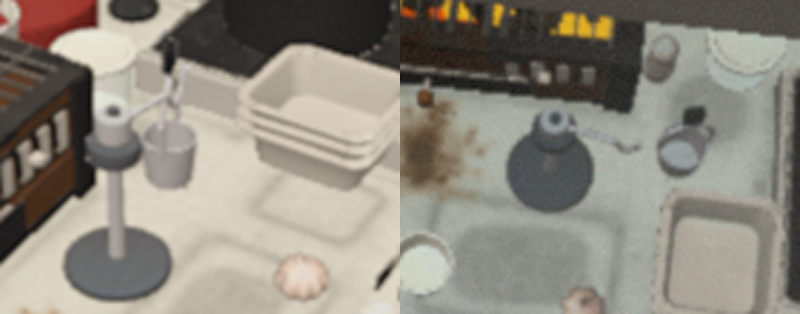

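The crop confirms it: grey steel pail with black grip, full-frame pixel (270,165) in scene and (322,180) in top, standing on the table. The hook arm points right in the top view, towards about (306,192). Now a rough location from depth, then closer looks with the wrist camera.

```bash
python3 - <<'E'
from h import *
d=pickle.load(open("d0.pkl","rb"))
for n in("top","scene"):
    W=cloud(d[n]); x,y,z=W[...,0],W[...,1],W[...,2]
    near=(abs(x-.49)<.16)&(abs(y-.35)<.16)
    b=near&(z>.008)&(z<.024)&(np.hypot(x-.49,y-.35)<.075)
    print(n,"base",((np.nanmin(x[b])+np.nanmax(x[b]))/2).round(3),((np.nanmin(y[b])+np.nanmax(y[b]))/2).round(3),b.sum())
    a=near&(z>.145)&(z<.2); print("hook pts",a.sum()); 
    A=W[a]; A=A[np.hypot(A[:,0]-.487,A[:,1]-.35)>.03]; print(A.round(3)[::3].tolist())
    g=(abs(x-.54)<.08)&(abs(y-.2)<.06)&(z>.06)&(z<.2); G=W[g]; print("pail",[(i,j) for i,j in zip(*[q[::4].tolist() for q in np.nonzero(g)])][:8],G.round(3)[::4].tolist())
for p,o in (((.45,.26,.42),(np.pi,0,0)),):
    from plant import arm
    for yaw in np.linspace(-3,3,9):
        q=arm.ik(p,(np.pi,0,yaw)); print(yaw,None if q is None else np.round(q,2))
c=arm.capture("wrist"); print(c["T_tool_cam"].round(3).tolist(),c["fx"])
E
```

```text
top base 0.487 0.349 521
hook pts 1261
[[0.634, 0.499, 0.167], [0.631, 0.478, 0.171], [0.623, 0.497, 0.175], [0.627, 0.478, 0.171], [0.63, 0.455, 0.172], [0.622, 0.477, 0.175], [0.627, 0.458, 0.17], [0.627, 0.434, 0.176], [0.631, 0.415, 0.172], [0.623, 0.481, 0.165], [0.625, 0.471, 0.163], [0.626, 0.437, 0.17], [0.629, 0.418, 0.168], [0.63, 0.395, 0.171], [0.616, 0.476, 0.172], [0.624, 0.454, 0.161], [0.622, 0.43, 0.172], [0.625, 0.411, 0.17], [0.634, 0.355, 0.167], [0.614, 0.476, 0.17], [0.619, 0.44, 0.169], [0.62, 0.43, 0.169], [0.621, 0.41, 0.172], [0.629, 0.355, 0.17], [0.609, 0.506, 0.163], [0.608, 0.495, 0.168], [0.61, 0.472, 0.169], [0.616, 0.436, 0.167], [0.617, 0.413, 0.172], [0.624, 0.374, 0.167], [0.632, 0.311, 0.167], [0.604, 0.501, 0.167], [0.608, 0.492, 0.161], [0.61, 0.482, 0.161], [0.606, 0.471, 0.171], [0.612, 0.463, 0.16], [0.611, 0.436, 0.17], [0.61, 0.415, 0.179], [0.619, 0.373, 0.171], [0.627, 0.311, 0.17], [0.635, 0.281, 0.16], [0.636, 0.271, 0.161], [0.601, 0.508, 0.165], [0.599, 0.497, 0.171], [0.604, 0.488, 0.162], [0.6, 0.477, 0.174], [0.609, 0.469, 0.159], 
[... 21518 characters left out ...]
.214, 0.095], [0.519, 0.222, 0.096], [0.52, 0.215, 0.088], [0.523, 0.221, 0.083], [0.519, 0.217, 0.079], [0.525, 0.219, 0.071], [0.52, 0.22, 0.07], [0.517, 0.219, 0.067]]
-3.0 [ 0.42  0.18 -1.21  1.58  0.17  1.49  0.91]
-2.25 [ 0.3   0.14 -1.05  1.59  0.13  1.48  1.71]
-1.5 [ 0.3   0.14 -1.05  1.59  0.13  1.48  2.46]
-0.75 None
0.0 [ 0.38  0.17 -1.16  1.58  0.16  1.49 -2.35]
0.75 [ 0.37  0.17 -1.15  1.58  0.15  1.49 -1.6 ]
1.5 [ 0.39  0.17 -1.17  1.58  0.16  1.49 -0.85]
2.25 [ 0.4   0.18 -1.19  1.58  0.16  1.49 -0.11]
3.0 [ 0.41  0.18 -1.2   1.58  0.17  1.49  0.64]
[[0.0, -0.963, -0.269, 0.077], [1.0, -0.0, 0.001, -0.0], [-0.001, -0.269, 0.963, -0.18], [0.0, 0.0, 0.0, 1.0]] 323.6049669247248
```

Depth gives the axis at about (0.490, 0.349) with the hook pointing at about −98°, the pail at about (0.529, 0.190) with its handle direction at about 106°, and the grill front at x≈0.577. I'll go up and over and look closely with the wrist camera.

```bash
cat >> h.py <<'E'
from scipy.spatial.transform import Rotation as Ro
def wrist(arm):
    p=np.array(arm.current_position()); r=Ro.from_euler("xyz",arm.current_eef_rot()).as_matrix()
    c=arm.capture("wrist"); T=np.eye(4); T[:3,:3]=r; T[:3,3]=p
    M=np.linalg.inv(T@c["T_tool_cam"]); c["R"],c["t"]=M[:3,:3],M[:3,3]; return c
E
python3 - <<'E'
from plant import arm; from h import *
arm.movel([.275,-.616,.42],v=.3)
arm.move_ptp([.47,.25,.36],[np.pi,0,2.4])
print(arm.current_t(),arm.current_position(),np.round(arm.current_q(),2),arm.current_wrist_force())
c=wrist(arm); pickle.dump(c,open("w1.pkl","wb"))
cv2.imwrite("pics/w1.png",cv2.cvtColor(c["pixels"],cv2.COLOR_RGB2BGR))
W=cloud(c); x,y,z=W[...,0],W[...,1],W[...,2]
hub=(np.hypot(x-.49,y-.35)<.03)&(z>.17)&(z<.2); A=W[hub]
print("hub",cv2.minEnclosingCircle(A[:,:2].astype(np.float32)),A[:,2].mean())
arm_=(np.hypot(x-.49,y-.35)<.07)&(np.hypot(x-.49,y-.35)>.025)&(z>.163)&(z<.185)&(y<.34)
A=W[arm_]; print("arm",cv2.fitLine(A[:,:2].astype(np.float32),2,0,.01,.01).ravel(),arm_.sum(),np.median(A[:,2]))
g=(np.hypot(x-.529,y-.19)<.03)&(z>.145)&(z<.185); A=W[g]; print("grip",cv2.minAreaRect(A[A[:,2]>A[:,2].max()-.008][:,:2].astype(np.float32)*1000),A[:,2].max(),g.sum())
b=(np.hypot(x-.529,y-.19)<.05)&(z>.065)&(z<.13); A=W[b]; print("bail",cv2.fitLine(A[:,:2].astype(np.float32),2,0,.01,.01).ravel(),b.sum())
E
```

```text
4.1333 [0.47048265 0.24938337 0.35994647] [ 0.31  0.21 -1.06  1.67  0.18  1.38  0.06] [0.62294691 0.49177718 0.38093927]
hub ((0.4909766614437103, 0.3407134413719177), 0.02105373702943325) 0.1831246767270556
arm [0.19923957 0.9799508  0.48536205 0.30280036] 247 0.17327628279263763
grip ((529.5549926757812, 188.5426025390625), (12.089889526367188, 23.07145881652832), 15.951342582702637) 0.16914886697314307 250
bail [ 0.26780924 -0.96347195  0.52587646  0.19762133] 198
```

View pics/w1.png

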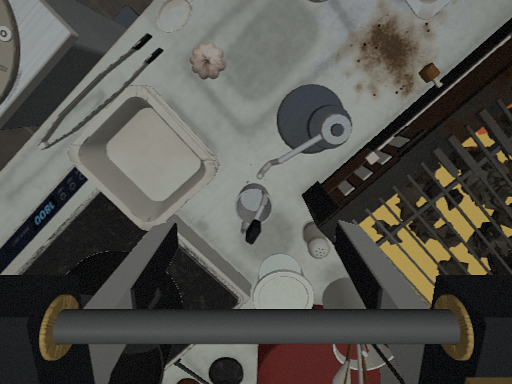

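The wrist view shows the hook hub at (336,128), arm running to the tip at (262,175), and the pail at (254,200) with its black grip at (253,231). The grip is at (0.5296, 0.1885), top at 0.169, and the pail's y axis at 106°. Now I'll push the hook with closed fingers.

```bash
cat > push.py <<'E'
from plant import arm; from h import *
ax=np.array([.492,.348]); Z=.159; R=.056
def pose(th,off):
    u=np.array([np.cos(th),np.sin(th)]); t=np.array([np.sin(th),-np.cos(th)])
    return [*(ax+R*u-t*off),Z],[np.pi,0,(th-np.pi/2)%(2*np.pi)],t
th=np.radians(-101.5)
arm.move_gripper(0.0)
p,o,t=pose(th,.032)
arm.move_ptp([p[0],p[1],.25],o); arm.movel(p,v=.12,max_force=6)
arm.sleep(.2); F0=np.array(arm.current_wrist_force())
ft=lambda t:-float((np.array(arm.current_wrist_force())-F0)[:2]@t[:2])
off=.0115; log=[]; step=np.radians(5)
p,o,t=pose(th,.013); arm.movel(p,o,v=.05,max_force=6)
while th>np.radians(-225):
    th-=step; p,o,t=pose(th,off)
    hit=arm.movel(p,o,v=.045,max_force=6); f=ft(t); log.append((round(np.degrees(th)),round(f,1)))
    if f>5.5: break
    if hit: th+=step/2
print(log)
arm.sleep(.15); f=ft(t); print("contact",f,np.array(arm.current_position()).round(4),p)
# firm up in small tangential steps to about 10 N
for i in range(20):
    if f>9.5: break
    q=np.array(arm.current_position()) if i==0 else q
    q[:2]+=t*(.0008 if f<7 else .0004); arm.movel(q,v=.01); arm.sleep(.1); f=ft(t); print(round(f,2),end=" ")
arm.sleep(.5); print("hold",ft(t),arm.current_t(),np.degrees(th),np.array(arm.current_position()).round(4))
np.save("th.npy",[th,*t])
E
python3 push.py
```

```text
[(-106, 0.1), (-111, -0.6), (-116, 0.4), (-121, -0.5), (-126, 0.3), (-131, 0.4), (-136, -0.1), (-141, -0.1), (-146, -0.3), (-151, -0.8), (-156, 0.0), (-161, -0.2), (-166, -0.2), (-171, 0.3), (-176, 1.6), (-181, 7.7)]
contact 6.505886787545893 [0.436  0.3346 0.1582] [np.float64(0.43571815489582827), np.float64(0.33796984986802187), 0.159]
5.4 8.53 9.86 hold 10.492170866916737 13.6167 -181.49999999999991 [0.436  0.3348 0.1581]
```

```bash
python3 - <<'E'
from plant import arm; from h import *
print(arm.current_wrist_force(),arm.current_wrist_torque())
c=arm.capture("scene"); d=arm.capture("top")
s=c["pixels"][110:230,190:330]; t=d["pixels"][130:250,210:350]
cv2.imwrite("pics/p1.png",cv2.cvtColor(np.hstack([cv2.resize(a,(400,343),interpolation=cv2.INTER_CUBIC) for a in(s,t)]),cv2.COLOR_RGB2BGR))
E
```

```text
[ -1.47550495 -11.19334564   7.31629012] [-2.5230949   0.40042198  0.02054524]
```

View pics/p1.png

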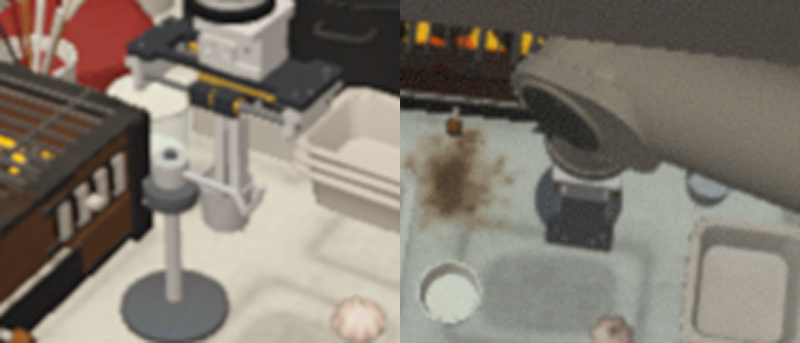

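In the scene crop the hook arm now runs from the hub at (165,155) to the front (250,195), with the fingers behind it. It is held at about 10.5 N, so it's home. Next: back off, look, and grasp the pail.

```bash
python3 - <<'E'
from plant import arm; from h import *
th,*t=np.load("th.npy"); p=np.array(arm.current_position())
p[:2]-=np.array(t)*.025; arm.movel(p,v=.06); print(arm.current_wrist_force())
p[2]=.33; arm.movel(p,v=.2)
arm.move_ptp([.50,.27,.33],[np.pi,0,1.85])
c=wrist(arm); pickle.dump(c,open("w2.pkl","wb"))
cv2.imwrite("pics/w2.png",cv2.cvtColor(c["pixels"],cv2.COLOR_RGB2BGR))
W=cloud(c); x,y,z=W[...,0],W[...,1],W[...,2]
A=W[(np.hypot(x-.49,y-.35)<.03)&(z>.186)&(z<.2)]; print("hubtop",len(A),cv2.minEnclosingCircle(A[:,:2].astype(np.float32)))
A=W[(np.hypot(x-.49,y-.35)<.07)&(x<.465)&(z>.16)&(z<.185)]; print("arm",len(A),cv2.fitLine(A[:,:2].astype(np.float32),2,0,.01,.01).ravel(),np.median(A[:,2]))
A=W[(np.hypot(x-.49,y-.35)<.12)&(np.hypot(x-.49,y-.35)>.088)&(z>.165)&(z<.21)]; print("tip",len(A),A[A[:,2]>.18].mean(0) if len(A) else 0)
A=W[(np.hypot(x-.529,y-.19)<.03)&(z>.145)&(z<.185)]; print("grip",len(A), cv2.minAreaRect(A[A[:,2]>A[:,2].max()-.008][:,:2].astype(np.float32)*1000) if len(A) else 0,A[:,2].max() if len(A) else 0)
print(arm.current_t(),np.round(arm.current_q(),2))
for y in(1.86,0.28,3.42,-1.29): print(y,np.round(arm.ik([.5296,.1885,.135],[np.pi,0,y]) ,2) if arm.ik([.5296,.1885,.135],[np.pi,0,y]) is not None else None)
E
```

```text
[0.16685284 0.26350045 1.48141217]
hubtop 167 ((0.4957338869571686, 0.3471362590789795), 0.009772754274308681)
arm 329 [ 0.9996792  -0.02532802  0.44277897  0.34564117] 0.17333378517916367
tip 533 [0.39777076 0.34673008 0.1870953 ]
grip 0 0 0
15.8667 [ 0.07  0.25 -0.81  1.65  0.18  1.32 -0.49]
1.86 [ 0.12  0.41 -0.72  1.9   0.32  0.96 -0.45]
0.28 [-0.05  0.36 -0.5   1.91  0.21  0.93 -1.94]
3.42 [ 0.3   0.48 -0.96  1.89  0.47  1.01  0.98]
-1.29 [-1.32  0.64  1.22  1.97 -0.7   1.04 -2.64]
```

View pics/w2.png

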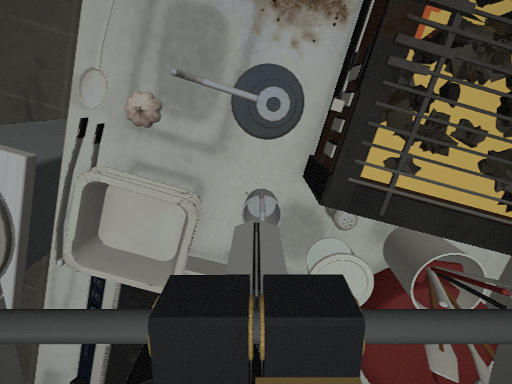

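The hook is at y ≈ 0.346, pointing along −x (178.5°), tip at (0.398, 0.347, 0.187), so the seat is at about (0.413, 0.346). The wrist view shows the spoon (93,88), garlic (143,108) and pail (262,205) all undisturbed. Next I grasp the pail, carry it to in front of the hook and check.

```bash
cat > grasp.py <<'E'
from plant import arm; from h import *
g=[.5296,.1885]; Y=np.pi*2-(2*np.pi-3.42); Yh=np.pi-.025
o=lambda y:[np.pi,0,y]
for p,y in(([*g,.134],Y),([*g,.26],Y),([.36,.26,.26],Yh),([.35,.346,.215],Yh),([.413,.346,.172],Yh)):
    q=arm.ik(p,o(y)); print(None if q is None else np.round(q,2))
    if q is None: raise SystemExit
arm.move_ptp([*g,.25],o(Y)); arm.move_gripper(.06)
print(arm.movel([*g,.134],v=.1,max_force=8))
print(np.array(arm.current_position()).round(4))
arm.move_gripper(0.0); print("w",arm.current_gripper_width(),arm.current_grip_force())
arm.movel([*g,.26],v=.12); arm.sleep(.2)
print("w",arm.current_gripper_width(),arm.current_wrist_force(),arm.current_t())
arm.movel([.36,.26,.26],o(Yh),v=.12)
arm.movel([.35,.346,.26],v=.12)
arm.movel([.35,.346,.215],v=.08); arm.sleep(.4)
print(arm.current_t(),np.array(arm.current_position()).round(4),arm.current_gripper_width())
c=arm.capture("scene"); d=wrist(arm); t=arm.capture("top"); pickle.dump((c,d,t),open("w3.pkl","wb"))
s=cv2.resize(c["pixels"][100:240,190:350],(400,350),interpolation=cv2.INTER_CUBIC); w=cv2.resize(d["pixels"],(400,300)); w=np.vstack([w,np.zeros((50,400,3),np.uint8)])
cv2.imwrite("pics/g1.png",cv2.cvtColor(np.hstack([s,w]),cv2.COLOR_RGB2BGR))
W=cloud(c); x,y,z=W[...,0],W[...,1],W[...,2]
A=W[(x>.31)&(x<.39)&(abs(y-.346)<.045)&(z>.155)&(z<.197)]; print("bail",len(A),A.mean(0).round(4) if len(A) else 0); print(A[::6].round(3).tolist()[:25])
for n,C in(("scene",W),("wrist",cloud(d))):
    x,y,z=C[...,0],C[...,1],C[...,2]
    A=C[(x>.385)&(x<.408)&(abs(y-.346)<.012)&(z>.174)&(z<.195)]; print("tip",n,len(A),A.mean(0).round(4) if len(A) else 0)
    A=C[(x>.42)&(x<.47)&(abs(y-.346)<.012)&(z>.160)&(z<.185)]; print("arm",n,len(A),A.mean(0).round(4) if len(A) else 0)
E
python3 grasp.py
```

```text
[ 0.3   0.49 -0.96  1.89  0.47  1.01  0.98]
[ 0.37  0.35 -1.02  1.75  0.31  1.22  1.12]
[ 0.28  0.06 -1.06  1.98  0.06  1.13  0.74]
[ 0.04  0.26 -1.08  1.95  0.26  1.08  0.4 ]
[ 0.01  0.4  -1.01  1.9   0.39  1.05  0.38]
False
[0.53   0.1887 0.1346]
w 0.02371436418075474 30.000073313713074
w 0.02375697518825537 [-0.34449775 -0.39433615 -2.82367358] 21.725
25.3917 [0.3501 0.346  0.2152] 0.023897080145124656
bail 78 [0.3499 0.3542 0.1767]
[[0.348, 0.326, 0.197], [0.347, 0.326, 0.188], [0.348, 0.323, 0.18], [0.346, 0.321, 0.174], [0.352, 0.369, 0.194], [0.35, 0.372, 0.194], [0.349, 0.37, 0.19], [0.349, 0.319, 0.155], [0.349, 0.375, 0.184], [0.35, 0.372, 0.176], [0.349, 0.373, 0.171], [0.348, 0.379, 0.169], [0.348, 0.379, 0.164]]
tip scene 14 [0.3968 0.3495 0.1836]
arm scene 53 [0.4432 0.348  0.171 ]
tip wrist 102 [0.3944 0.3471 0.1867]
arm wrist 179 [0.4367 0.3462 0.1726]
```

View pics/g1.png

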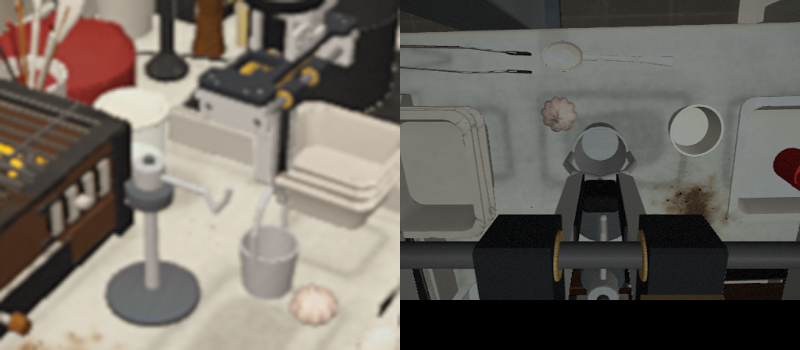

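The scene crop shows the pail held upright at (268,255), its handle just in front of the hook tip (222,195) and aligned with it; the wrist crop shows the same. Now insert, lower, release and check.

```bash
cat > hang.py <<'E'
from plant import arm; from h import *
P=lambda:np.array(arm.current_position()).round(4)
hit=arm.movel([.4125,.3463,.215],v=.06,max_force=4); print("in",hit,P(),arm.current_wrist_force().round(2))
if hit: raise SystemExit
arm.sleep(.2); hit=arm.movel([.4125,.3463,.171],v=.03,max_force=2.5); print("down",hit,P()); arm.sleep(.3); print(arm.current_wrist_force().round(2),arm.current_t())
c=arm.capture("scene"); d=arm.capture("top")
s=cv2.resize(c["pixels"][110:230,190:330],(500,429),interpolation=cv2.INTER_CUBIC)
cv2.imwrite("pics/h1.png",cv2.cvtColor(s,cv2.COLOR_RGB2BGR))
E
python3 hang.py
```

```text
in False [0.4122 0.3464 0.2151] [-0.17  0.19 -2.91]
down True [0.412  0.3462 0.1738]
[-1.1   1.39  0.71] 28.4583
```

View pics/h1.png

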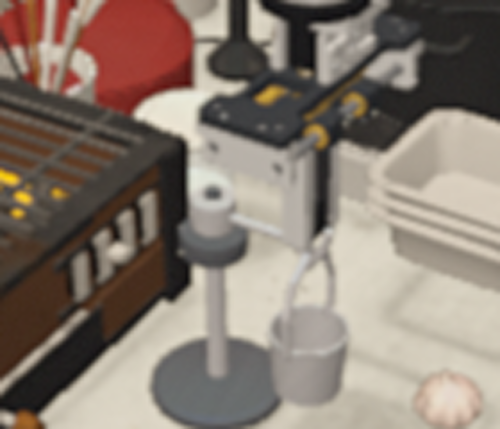

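The handle's bar met the seat at exactly the expected height (0.1738), and the weight is taken off the arm. The crop shows the bar in the V at (320,245). Releasing.

```bash
python3 - <<'E'
from plant import arm; from h import *
arm.move_gripper(.055); arm.sleep(.3)
p=np.array(arm.current_position()); p[2]=.32; print(arm.movel(p,v=.08,max_force=6))
arm.move_ptp([.50,.15,.36],[np.pi,0,2.6]); arm.sleep(1.5)
def meas():
    c=arm.capture("scene"); W=cloud(c); x,y,z=W[...,0],W[...,1],W[...,2]
    A=W[(abs(x-.413)<.05)&(abs(y-.346)<.05)&(z>.03)&(z<.09)]
    H=W[(x>.425)&(x<.47)&(abs(y-.346)<.03)&(z>.163)&(z<.18)]; print(A.mean(0).round(4),len(A),H.mean(0).round(4),cv2.fitLine(H[:,:2].astype(np.float32),2,0,.01,.01).ravel()[:2])
    return c
meas(); arm.sleep(1); c=meas(); t=arm.capture("top")
s=c["pixels"][110:250,190:350]; w=t["pixels"][130:270,200:360]
cv2.imwrite("pics/f1.png",cv2.cvtColor(np.hstack([cv2.resize(a,(400,350),interpolation=cv2.INTER_CUBIC) for a in(s,w)]),cv2.COLOR_RGB2BGR))
print(arm.current_t())
E
```

```text
False
[0.4089 0.3506 0.0692] 434 [0.4463 0.3476 0.1719] [0.99999136 0.0041542 ]
[0.4092 0.3507 0.069 ] 432 [0.4468 0.3477 0.172 ] [ 0.9998658  -0.01638377]
35.025
```

View pics/f1.png

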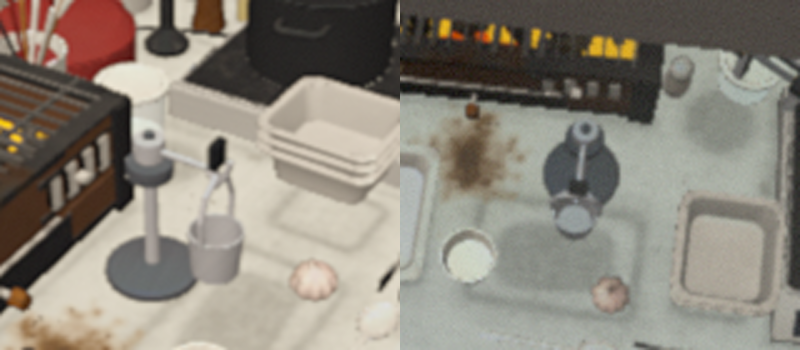

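The pail hangs still in the V, black grip at (217,153) in the scene crop. The hook faces the front, and the bystanders in view are in place.

```bash
python3 -c "
from plant import arm
print(arm.sign_off())"
```

```text
the job is handed in; nothing more can be done
None
```

I turned the hook clockwise to its stop (felt at about 10 N), hung the steel pail in its dip and let go; it was hanging still with the hook facing front when I handed the job in at about 35 s, with no verdict returned.

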